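# Set the end stop and hold a bearing block in the fixture corner

### The arm

A 6-joint arm with a two-finger parallel gripper is mounted at the origin on the work surface. World frame = base frame: x ahead of the robot, y to its left, z up, the work surface at z = 0. Lengths are in mm, angles in degrees, forces in N, time in s.
With the tool pointing down it reaches from about 350 to 850 mm from the base axis. Payload 8.1 kg.
Tool frame: the origin (TCP) lies midway between the tips of the shut fingers; the grasp point (between the pads) lies 19 mm behind it (hold_point_z is the distance from the TCP to the grasp point, in mm); z points along the fingers, y is the direction in which the jaws open and shut (so a half turn about z gives the same grasp; the last joint's range is limited). The gripper opens to 85 mm and grips with 20 to 120 N. Pads are 22 mm wide; open, the fingers measure 114 mm over their backs; the gripper's body (76 mm by 85 mm) begins 54 mm behind the grasp point. The pads swing forward as they close: fully open they stand 13 mm farther back than shut.
Start: joints at [70.222, 7.471, 85.268, -0, 87.261, -4.893], TCP at [154.11, 579.875, 231.292] pointing down, gripper open.
Joint ranges: [-169.43, 169.43], [-51.17, 129.36], [1.28, 143.12], [-76.62, 256.62], [0, 156.53], [-152.29, 152.29]. Speed limits (degrees/s): [136.94, 136.94, 159.86, 180, 180, 180].

### API

Orientations are given as [roll, pitch, yaw] about the fixed x, y, z axes, in that order (R = Rz(yaw) Ry(pitch) Rx(roll)).
In Python, from bench import sense, snapshot, camera_params, hand_in, hold_point_z gives the robot as it stands.
- The arm moves only by the tool servo_tool, never from a script. Its argument "motion" is a list of rows, each a list of 7 numbers: the finger opening in mm, from 0 to 85.4, then the shift along the tool's x, y, z in mm, then the turn, a rotation vector about the tool's x, y, z in rad. A call has 1 to 10 rows; each row shifts and turns the pose as measured when the row begins, along the tool's axes as they then stand; what a row does not reach is not made up. A row lasts 1/10 s, in which the tool goes at most 50 mm and 8.59 degrees, less where a joint would pass 70% of its speed; a pose out of reach is approached as far as the arm can. A call with a gripper value outside its range is refused whole. The fingers move at their own pace and stop on an object; "force" is the grip in N (left out, the last holds). Time passes only in rows, so rows that do not move let the fingers close. It gives the time, the measured TCP pose, the force and the opening at its end, in the units of the state.
- sense(): the state, without advancing time (a new reading comes with each control period).
- snapshot(name): name is "side" or "top" or "wrist"; returns the picture (480x640x3 uint8, blue, green, red); there is no depth.
- camera_params(name): a dict with "fx", "fy", "cx", "cy" (pixels), "R" (3x3) and "t" (3): a world point X has camera coordinates R X + t; the wrist camera has in their place "tool_from_camera" (4x4, takes a point from camera to tool coordinates, whose origin is the TCP and whose axes are the flange's). Camera axes: x right, y down, z forward; pixel columns grow to the right and rows downward; lengths in mm; the calibration is good to about 2 mm. A picture is of the moment at which its call begins: read the wrist's pose just before it. camera_params takes no time and is no camera call.
- hand_in(): hands the job in, once; it reports no verdict.
The state is a dict: "time": time; "joint_pos": joint angles; "qd": joint speeds; "joint_efforts": joint torques, N m; "tool_pos": TCP position; "tcp_rot": TCP orientation; "ft_force": force on the tool from outside, world axes, zero at the start; "wrist_torque": the same for the moment, N m; "finger_gap": finger opening in mm.
Only numpy, scipy, OpenCV 4.12 (cv2) and the standard library are available. Lean on these libraries where they do the work, as an engineer would, in place of code of your own. Each camera call takes 0.05 s, during which the arm holds its last target. There are 200 camera calls.

### The job

First slide the fixture's end stop along its rail, away from the open clamp, until the spring plunger snaps in behind it and holds it at the end of the rail, and let go of it. Then set the larger bearing block flat on the fixture plate and press it firmly into the corner, the long side of its foot flush against the back fence and a short side against the end stop, bearing on both at once. Finish while still gripping it and pressing it there, ready for clamping; leave the other things on the bench where they are.

Things in the scene. Friction and masses are not known exactly. Their poses are not given: they have to be found in the camera images.
- fixture: locating fixture: aluminium plate 220 (x) x 280 (y) x 15 mm bolted to the bench; origin at the centre of its underside, so its top is 15 mm up; placed and turned a little about z by chance. In its frame the fence lies along y on the far (+x) part, and the rail of the end stop runs along y behind it (middle at x = 62 mm). The end stop is slid towards +y.
- fence: back fence: steel bar fixed on the plate, 18 mm thick, 240 mm long along y, 18 mm high over the plate's top; same origin and axes as the fixture. Its working face looks to -x at x = 20 mm in the fixture's frame. It, the plate and the stop bar are ground smooth and oiled (friction about 0.2).
- corner (a point): the corner to press the block into: the point on the plate's top where the fence's face meets the stop bar's face when the end stop is home. At x = 20, y = 60, z = 15 mm in the fixture's frame, with its axes. The block goes to its -x, -y side: its centre ends 28 mm (x) and 35 mm (y) from this point.
- stop (a joint): travel of the end stop along the rail, m, growing towards the fixture's +y: starts between 0 and 0.04, hard end 0.090. It slides with about 1 N; from 0.077 to 0.084 a spring plunger resists with up to about 10 N (short of 0.084 it springs back); past that it snaps in behind, sends the stop on to 0.090 and holds it there (about 10 N to pull it back).
- stop_bar: bar of the end stop: aluminium, 20 mm wide along y, bridging the fence and coming down in front of it, from 1.5 to 34 mm above the plate's top, reaching 60 mm forward (-x) of the fence. Axes as the fixture's; origin over the rail's middle line at the height of the plate's underside, mid-width. Its working face looks to -y, 10 mm from the origin.
- lug (a point): centre of the end stop's grip lug: an upright black plate on the carriage behind the fence, 28 (x) x 12 (y) x 40 mm high; the point is 20 mm below its top and 20 mm above its foot (the top of the stop bar, 20 mm wide), 69 mm above the bench. Free on both y sides for fingers. Moves with the stop; axes as the fixture's.
- block_center (a point): the larger bearing block, aluminium, 0.2 to 0.4 kg, loose, upright on the bench: foot 56 (x) x 70 (y) x 16 mm high; in its middle an upright body 22 (x) x 40 (y) x 52 mm with a bearing in it; 68 mm high in all. The point is its centre, half-way up (34 mm). The same after a half turn. Gripped on the body across the 22 mm (x).
- small_block_center (a point): a smaller bearing block of the same shape (foot 36 x 46 mm, 38 mm high), loose, not needed; the point is half-way up.
- plain_block_center (a point): a plain steel block 52 x 42 x 34 mm, loose, not needed; the point is half-way up.
- air_cylinder: a small pneumatic cylinder lying on the bench, 165 x 36 x 51 mm along its x, loose, not needed; origin under the middle of its tube.
- plug: a red and grey mains plug lying on the bench, 145 x 48 x 50 mm along its x, loose, not needed.
- spanner: a spanner 160 mm long lying on the bench, loose, not needed.
- driver: a screwdriver 170 mm long lying on the bench, loose, not needed.
- clamp (a point): open swing clamp on the plate (not used): centre of its 44 mm square foot, at x = -85, y = -92 mm in the fixture's frame, on the plate's top; it is 70 mm high and its 62 mm arm is turned towards -x.
Things that resemble listed ones, but are neither listed nor needed, are in the scene too. What is shaped like the part that bears block_center but blue is not meant.

How it is judged (in metres and radians):
On the way:
1. the end stop has been slid home behind its plunger and let go, before the block is brought (value of joint stop above 0.0875 m and contact force between the fingers and stop below 0.3 N and horizontal distance between block_center and corner above 0.1 m), for 0.2 s.
At the end, for the whole second after the job is handed in: Through the last second: stop home (joint above 0.0875); block still, flat on the plate (3 mm, 0.05 rad), square to the fence (0.04 rad), within 3 mm of both faces, pressing on fence and stop bar with over 2 N each, held by the fingers (value of joint stop above 0.0875 m and contact force between block and fence above 2 N and contact force between block and stop_bar above 2 N and contact force between the fingers and block above 2 N and x of block_center in the frame of corner between -0.031 and -0.025 m and y of block_center in the frame of corner between -0.038 and -0.032 m and z of block_center in the frame of corner between 0.031 and 0.0375 m and angle between the y axis of block_center and the y axis of fixture, either way round below 0.04 rad and angle between block_center's own z axis and vertical below 0.05 rad and linear speed of block below 0.01 m/s); the arm keeps its last pose, push and grip.
It fails at once if another thing on the bench is shifted by more than 30 mm (distance of any of small_block_center, plain_block_center, air_cylinder, plug, spanner, driver from where it was at the start of the episode above 0.03 m).
It also fails if it takes over 67 s, if anything falls off the work surface, if the arm or the gripper's body presses on something with over 40 N, if the wrist force passes 120 N, or if a joint passes its speed limit or range.

## Working session

There is one attempt and no reset: what is moved stays moved. The work goes in short steps, Python scripts to look and compute and a tool call to move; the robot and the scene stay as the last step left them, time stands still between calls to the robot, and variables do not carry over. Pictures are saved under pics/ and viewed, about 8 in all and at most 12, crops included, and the job is handed in when it is done.

Besides the shell and the picture viewer there is one more tool, called in YAML: its name, and indented under it one key for each argument. servo_tool: Moves the arm, as the interface text tells. Its arguments: {"type":"object","properties":{"motion":{"type":"array"},"force":{"type":"number"}},"required":["motion"]}

```bash
ls; mkdir -p pics; python3 - <<'E'
from bench import *
import cv2,numpy as np
for n in("top","side"):
    cv2.imwrite(f"pics/{n}0.png",snapshot(n)); p=camera_params(n); print(n,p)
print(camera_params("wrist")); print(sense()); print(hold_point_z)
E
```

```text
pics
top {'fx': 481.93866043235846, 'fy': 481.93866043235846, 'cx': 322.73143013301274, 'cy': 239.08767537282142, 'R': array([[ 0.00171661, -0.99986213, -0.01651601],
       [-0.98236865,  0.00140149, -0.18694883],
       [ 0.1869462 ,  0.01654573, -0.98223081]]), 't': array([  29.16680571,  506.08134685, 1117.04417615])}
side {'fx': 468.6185379991424, 'fy': 468.6185379991424, 'cx': 317.92829107687453, 'cy': 237.44552826785468, 'R': array([[ 0.97890395, -0.20410589,  0.00937244],
       [-0.15323141, -0.76370382, -0.6271177 ],
       [ 0.13515618,  0.61245184, -0.77886812]]), 't': array([-494.88365705,  136.52146539, 1264.84046523])}
{'fx': 401.501457593026, 'fy': 401.501457593026, 'cx': 322.3159579640073, 'cy': 239.42273031005115, 'tool_from_camera': array([[-4.80622246e-04, -9.63369253e-01, -2.68178020e-01,
         6.85759503e+01],
       [ 9.99999841e-01, -5.41696827e-04,  1.53748237e-04,
        -1.17902009e+00],
       [-2.93387507e-04, -2.68177904e-01,  9.63369361e-01,
        -1.41096114e+02],
       [ 0.00000000e+00,  0.00000000e+00,  0.00000000e+00,
         1.00000000e+00]])}
{'time': 0.1, 'joint_pos': array([ 7.02220100e+01,  7.51048619e+00,  8.53248269e+01,  1.21923091e-03,
        8.72606759e+01, -4.89425376e+00]), 'qd': array([ 0.05662662, -0.15329134, -0.11451802,  0.06383798,  0.02127363,
        0.00306836]), 'joint_efforts': array([ 1.57250165e-04, -5.70939159e+01, -5.01949775e+01, -2.06710665e-04,
        7.76697707e-03, -5.51652215e-05]), 'tool_pos': array([153.92808988, 579.40127879, 230.33526823]), 'tcp_rot': array([-1.79904465e+02, -9.40278757e-03,  1.65116197e+02]), 'ft_force': array([-0.09286594,  0.11731767,  0.26863351]), 'wrist_torque': array([-0.0549257 ,  0.03712199, -0.03654267]), 'finger_gap': 85.18401705322105}
18.700000000000003
```

View pics/top0.png

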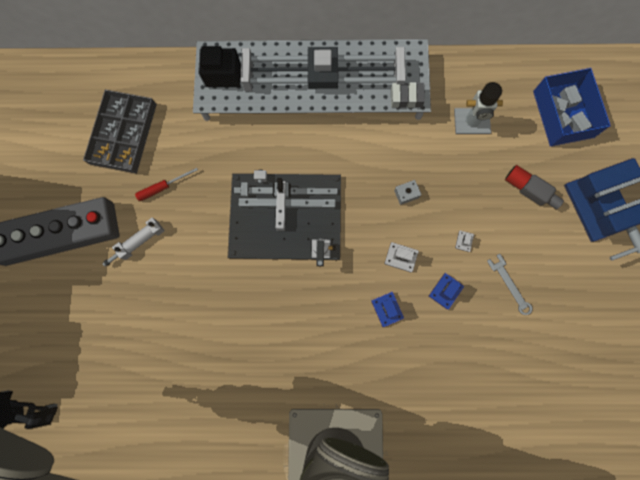

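View pics/side0.png

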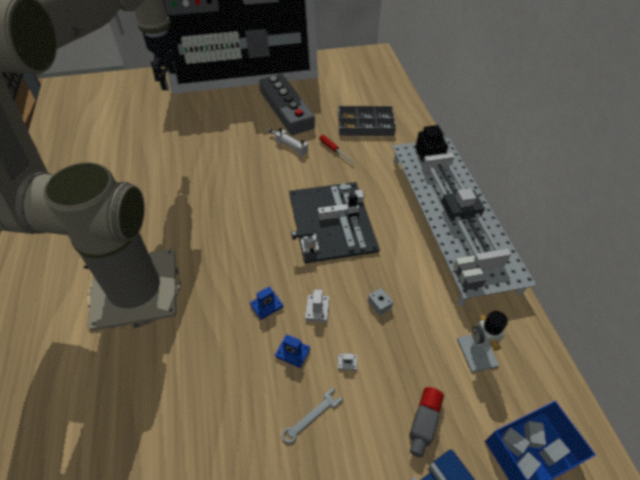

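The top view shows the fixture plate at about (286,216), the lug at (281,185), the white larger block at (403,256) and the small one at (466,241). The two blue blocks are decoys. Next I'll enlarge this area.

```bash
python3 - <<'E'
import cv2
i=cv2.imread("pics/top0.png")
cv2.imwrite("pics/topc.png",cv2.resize(i[165:285,222:432],None,fx=3.8,fy=3.8,interpolation=cv2.INTER_CUBIC))
E
```

```text
(no output)
```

View pics/topc.png

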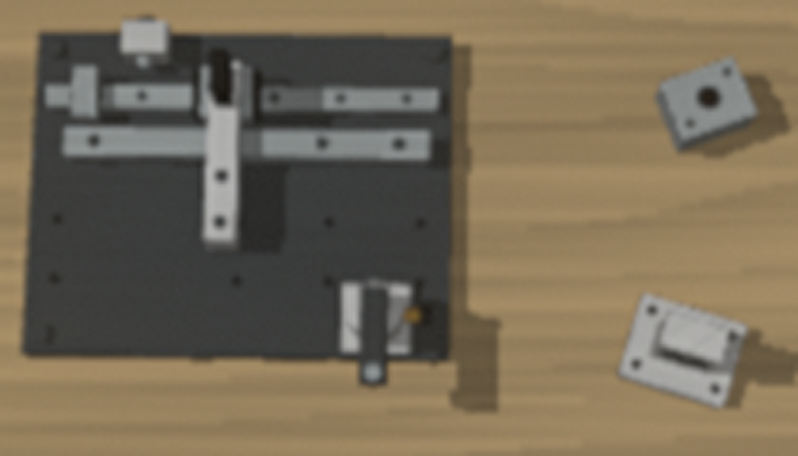

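```bash
cat > h.py <<'E'
import numpy as np, cv2
from scipy.optimize import least_squares
from scipy.spatial.transform import Rotation as Rot
from bench import *
def top_cam(n="top"):
    p=camera_params(n); return p,p["R"],p["t"]
def wrist_cam(s):
    p=camera_params("wrist"); T=p["tool_from_camera"]
    Rw=Rot.from_euler("xyz",s["tcp_rot"],degrees=True).as_matrix()
    Rc=Rw@T[:3,:3]; c=Rw@T[:3,3]+s["tool_pos"]; return p,Rc.T,-Rc.T@c
def proj(cam,X):
    p,R,t=cam; c=np.asarray(X,float)@R.T+t
    return np.c_[p["fx"]*c[:,0]/c[:,2]+p["cx"],p["fy"]*c[:,1]/c[:,2]+p["cy"]]
def ray(cam,uv,z):
    p,R,t=cam; d=R.T@np.array([(uv[0]-p["cx"])/p["fx"],(uv[1]-p["cy"])/p["fy"],1]); c=-R.T@t
    return c+d*(z-c[2])/d[2]
def fit(cam,L,uv,x0):
    L=np.asarray(L,float)
    def W(q):
        c,s=np.cos(q[2]),np.sin(q[2]); return np.c_[q[0]+c*L[:,0]-s*L[:,1],q[1]+s*L[:,0]+c*L[:,1],L[:,2]]
    r=least_squares(lambda q:(proj(cam,W(q))-uv).ravel(),x0,x_scale=[10,10,.1])
    print("pose",r.x[:2].round(1),"yaw",np.degrees(r.x[2]).round(2),"res px",r.fun.reshape(-1,2).round(1).tolist()); return r.x
E
python3 - <<'E'
from h import *
cam=top_cam(); f=lambda a:(np.array(a,float)+.5)/3.8-.5+[222,165]
P=[[110,140,15],[110,-140,15],[-110,140,15],[-110,-140,15],[38,120,33],[38,-120,33],[20,120,33],[20,-120,33]]
U=f([[40,35],[452,38],[25,353],[447,358],[64,127],[431,131],[64,154],[430,160]])
x0=ray(cam,(286,216),15)[:2]
q=fit(cam,P,U,[*x0,0])
U=f([[645,294],[747,322],[722,405],[620,374]])
b0=ray(cam,U.mean(0),16)[:2]
b=fit(cam,[[28,35,16],[28,-35,16],[-28,-35,16],[-28,35,16]],U,[*b0,0])
for uv in ([222,52],[222,98]): print(ray(cam,f(uv),89))
E
```

```text
pose [573.2 122.4] yaw -0.91 res px [[0.6, -1.0], [1.5, -0.5], [-0.1, 0.3], [1.9, 0.7], [-0.7, 0.2], [-1.1, 0.3], [-1.1, 0.1], [-1.0, -0.3]]
pose [ 468.6 -164.1] yaw -17.25 res px [[-0.5, -0.5], [0.0, 0.4], [0.6, 0.1], [-0.1, -0.1]]
[646.3676131  130.89713423  89.        ]
[616.317283   130.34717551  89.        ]
```

```bash
cat >> h.py <<'E'
def plan(pos,yaw,n,gap,s=None):
    """rows for n equal steps from the measured pose to TCP pos, pointing down with yaw (deg)"""
    s=s or sense(); R=Rot.from_euler("xyz",s["tcp_rot"],degrees=True); G=Rot.from_euler("xyz",[180,0,yaw],degrees=True)
    w=(R.inv()*G).as_rotvec(); d=(np.array(pos)-s["tool_pos"])/n
    print("from",s["tool_pos"].round(1),s["tcp_rot"].round(2),"t",round(s["time"],2),"F",s["ft_force"].round(1),"gap",round(s["finger_gap"],1))
    for k in range(n):
        print([gap]+(R*Rot.from_rotvec(w*k/n)).inv().apply(d).round(1).tolist()+(w/n).round(3).tolist())
E
python3 -c "
from h import *
plan([600,120,240],179.1,14,85)"
```

```text
from [153.9 579.4 230.3] [-1.7990e+02 -1.0000e-02  1.6512e+02] t 0.1 F [-0.1  0.1  0.3] gap 85.2
[85, -39.2, -23.5, -0.7, -0.0, -0.0, -0.017]
[85, -38.8, -24.2, -0.7, -0.0, -0.0, -0.017]
[85, -38.4, -24.9, -0.7, -0.0, -0.0, -0.017]
[85, -37.9, -25.5, -0.7, -0.0, -0.0, -0.017]
[85, -37.5, -26.2, -0.7, -0.0, -0.0, -0.017]
[85, -37.0, -26.9, -0.7, -0.0, -0.0, -0.017]
[85, -36.6, -27.5, -0.7, -0.0, -0.0, -0.017]
[85, -36.1, -28.1, -0.7, -0.0, -0.0, -0.017]
[85, -35.6, -28.8, -0.7, -0.0, -0.0, -0.017]
[85, -35.1, -29.4, -0.7, -0.0, -0.0, -0.017]
[85, -34.5, -30.0, -0.7, -0.0, -0.0, -0.017]
[85, -34.0, -30.6, -0.7, -0.0, -0.0, -0.017]
[85, -33.5, -31.2, -0.7, -0.0, -0.0, -0.017]
[85, -32.9, -31.7, -0.7, -0.0, -0.0, -0.017]
```

servo_tool:
  motion:
    - [50, -39, -24, -1, 0, 0, -0.017]
    - [50, -39, -24, -1, 0, 0, -0.017]
    - [50, -38, -25, -1, 0, 0, -0.017]
    - [50, -38, -25, -1, 0, 0, -0.017]
    - [50, -38, -26, -1, 0, 0, -0.017]
    - [50, -37, -27, -1, 0, 0, -0.017]
    - [50, -37, -28, -1, 0, 0, -0.017]
    - [50, -36, -28, -1, 0, 0, -0.017]
    - [50, -36, -29, -1, 0, 0, -0.017]
    - [50, -35, -29, -1, 0, 0, -0.017]

```text
time: 1.1
tool_pos: [478.9, 242.0, 235.2]
tcp_rot: [-179.6, -0.4, 175.9]
ft_force: [0.9, 0.9, 0.8]
finger_gap: 50.1
```

```bash
python3 -c "
from h import *
plan([600,120,240],179.1,6,50)"
```

```text
from [478.9 242.  235.2] [-179.62   -0.35  175.86] t 1.1 F [0.9 0.9 0.8] gap 50.1
[50, -21.6, -18.8, -0.8, -0.001, -0.001, -0.009]
[50, -21.4, -19.0, -0.8, -0.001, -0.001, -0.009]
[50, -21.2, -19.2, -0.8, -0.001, -0.001, -0.009]
[50, -21.0, -19.4, -0.8, -0.001, -0.001, -0.009]
[50, -20.9, -19.6, -0.8, -0.001, -0.001, -0.009]
[50, -20.7, -19.8, -0.8, -0.001, -0.001, -0.009]
```

servo_tool:
  motion:
    - [50, -22, -19, -1, -0.001, -0.001, -0.009]
    - [50, -21, -19, -1, -0.001, -0.001, -0.009]
    - [50, -21, -19, -1, -0.001, -0.001, -0.009]
    - [50, -21, -19, -1, -0.001, -0.001, -0.009]
    - [50, -21, -20, -1, -0.001, -0.001, -0.009]
    - [50, -21, -20, -1, -0.001, -0.001, -0.009]
    - [50, 0, 0, 0, 0, 0, 0]
    - [50, 0, 0, 0, 0, 0, 0]

```text
time: 1.9
tool_pos: [605.6, 107.0, 236.3]
tcp_rot: [-179.8, -0.4, 178.6]
ft_force: [0.2, 0.2, -0.2]
finger_gap: 50.1
```

```bash
python3 - <<'E'
from h import *
import json
s=sense(); i=snapshot("wrist"); cv2.imwrite("pics/w1.png",i)
json.dump({k:list(s[k]) for k in("tool_pos","tcp_rot")},open("w1.json","w")); print(s["tool_pos"],s["tcp_rot"])
E
```

```text
[605.61161923 107.04563212 236.29483184] [-179.84053434   -0.39919384  178.62905749]
```

View pics/w1.png

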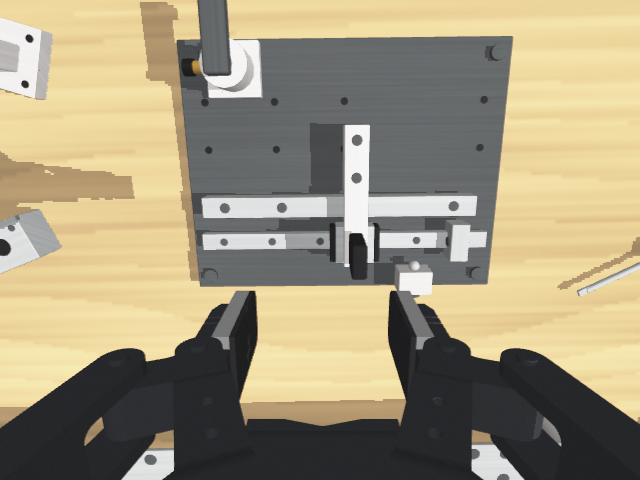

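The wrist view shows the plate corners at (178,41), (512,37), (488,284) and (201,286). The fence runs from (203,197) to (476,214), the stop bar from column 344 to 370 starting at row 125, and the lug is near (357,240).

```bash
python3 - <<'E'
from h import *
import json
s={k:np.array(v) for k,v in json.load(open("w1.json")).items()}; cam=wrist_cam(s)
P=[[-110,-140,15],[-110,140,15],[110,140,15],[110,-140,15],[20,-120,33],[20,120,33],[38,-120,33],[38,120,33]]
U=np.array([[178,41],[512,37],[488,284],[201,286],[203,197],[475,196],[203,217],[476,214]],float)
q=fit(cam,P,U,[573,122,-.016])
c,n=np.cos(q[2]),np.sin(q[2])
def infix(X): d=X[:2]-q[:2]; return np.array([c*d[0]+n*d[1],-n*d[0]+c*d[1]]).round(1)
for uv in([344,125],[370,125]): print("bar",infix(ray(cam,uv,49)))
for uv in([349,235],[365,234],[352,248],[367,248]): print("lug",infix(ray(cam,uv,89)),ray(cam,uv,89).round(1))
i=cv2.imread("pics/w1.png"); cv2.imwrite("pics/w1c.png",cv2.resize(i[190:300,300:450],None,fx=5,fy=5,interpolation=cv2.INTER_CUBIC))
E
```

```text
pose [573.5 123.3] yaw -0.97 res px [[-5.7, -2.8], [0.3, -1.7], [-2.2, 1.5], [-4.8, 1.3], [0.6, 0.9], [6.1, -0.0], [2.3, 1.2], [3.1, 2.4]]
bar [-39.6   0.4]
bar [-39.5  20.9]
lug [39.5  2.7] [613.1 125.4  89. ]
lug [38.8 14.6] [612.6 137.2  89. ]
lug [49.6  5.1] [623.2 127.5  89. ]
lug [49.7 16.3] [623.5 138.8  89. ]
```

View pics/w1c.png

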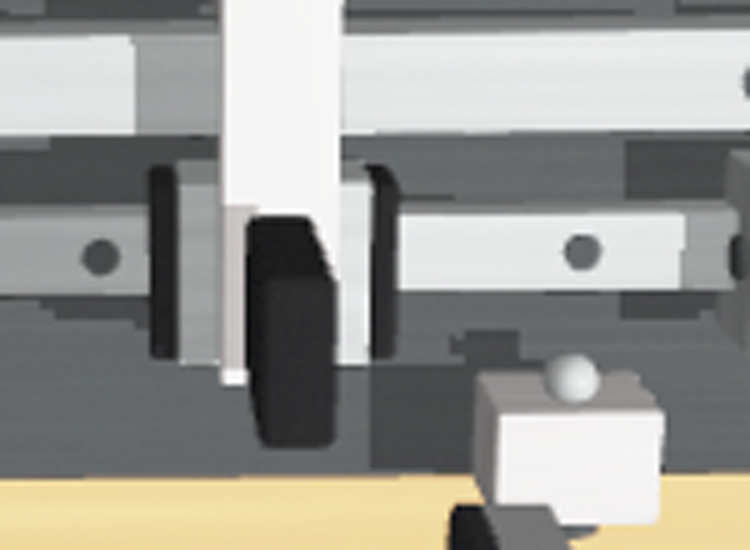

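```bash
python3 - <<'E'
from h import *
import json
s={k:np.array(v) for k,v in json.load(open("w1.json")).items()}; cam=wrist_cam(s)
for uv in([352.6,245],[367,245],[353,279],[366.5,279],[360,262]): print("lug",ray(cam,uv,89).round(1))
plan([636,132,130],179.05,6,50)
E
```

```text
lug [620.9 128.   89. ]
lug [621.1 138.8  89. ]
lug [648.  128.2  89. ]
lug [648.2 138.5  89. ]
lug [634.4 133.5  89. ]
from [605.5 107.1 236.3] [-179.82   -0.39  178.64] t 1.95 F [-0.3  0.6 -0.3] gap 50.2
[50, -5.1, 4.3, 17.7, -0.001, -0.001, -0.001]
[50, -5.1, 4.3, 17.7, -0.001, -0.001, -0.001]
[50, -5.1, 4.3, 17.7, -0.001, -0.001, -0.001]
[50, -5.1, 4.3, 17.7, -0.001, -0.001, -0.001]
[50, -5.0, 4.3, 17.7, -0.001, -0.001, -0.001]
[50, -5.0, 4.3, 17.7, -0.001, -0.001, -0.001]
```

servo_tool:
  motion:
    - [50, -5, 4, 18, -0.001, -0.001, -0.001]
    - [50, -5, 4, 18, -0.001, -0.001, -0.001]
    - [50, -5, 4, 18, -0.001, -0.001, -0.001]
    - [50, -5, 4, 18, -0.001, -0.001, -0.001]
    - [50, -5, 4, 18, -0.001, -0.001, -0.001]
    - [50, -4, 4, 16, -0.001, -0.001, -0.001]
    - [50, 0, 0, 0, 0, 0, 0]
    - [50, 0, 0, 0, 0, 0, 0]

```text
time: 2.75
tool_pos: [631.0, 138.6, 127.4]
tcp_rot: [179.8, -0.1, 179.4]
ft_force: [0.6, 0.8, -0.4]
finger_gap: 50.0
```

```bash
python3 -c "
from h import *
plan([634.5,133.4,57],179.05,6,50)"
```

```text
from [631.  138.6 127.4] [ 1.7976e+02 -5.0000e-02  1.7942e+02] t 2.75 F [ 0.6  0.8 -0.4] gap 50.0
[50, -0.6, -0.9, 11.7, 0.001, -0.0, 0.001]
[50, -0.6, -0.9, 11.7, 0.001, -0.0, 0.001]
[50, -0.6, -0.9, 11.7, 0.001, -0.0, 0.001]
[50, -0.6, -0.9, 11.7, 0.001, -0.0, 0.001]
[50, -0.6, -0.9, 11.7, 0.001, -0.0, 0.001]
[50, -0.6, -0.9, 11.7, 0.001, -0.0, 0.001]
```

servo_tool:
  motion:
    - [50, -1, -1.5, 12, 0.001, 0, 0.001]
    - [50, -1, -1.5, 12, 0.001, 0, 0.001]
    - [50, -1, -1, 12, 0.001, 0, 0.001]
    - [50, 0, -1, 12, 0.001, 0, 0.001]
    - [50, 0, -1, 12, 0.001, 0, 0.001]
    - [50, 0, 0, 8, 0.001, 0, 0.001]
    - [50, 0, 0, 0, 0, 0, 0]

```text
time: 3.45
tool_pos: [634.7, 131.6, 55.4]
tcp_rot: [-179.9, 0.1, 179.0]
ft_force: [-0.3, 0.3, 0.0]
finger_gap: 49.9
```

```bash
python3 -c "
from h import *
plan([634.5,133.4,56],179.05,2,50)"
```

```text
from [634.7 131.6  55.4] [-1.7987e+02  7.0000e-02  1.7900e+02] t 3.45 F [-0.3  0.3  0. ] gap 49.9
[50, 0.1, 0.9, -0.3, -0.001, 0.001, -0.0]
[50, 0.1, 0.9, -0.3, -0.001, 0.001, -0.0]
```

servo_tool:
  motion:
    - [0, 0, 1.5, 0, 0, 0, 0]
    - [0, 0, 0, 0, 0, 0, 0]
    - [0, 0, 0, 0, 0, 0, 0]
    - [0, 0, 0, 0, 0, 0, 0]
    - [0, 0, 0, 0, 0, 0, 0]
    - [0, 0, 0, 0, 0, 0, 0]
  force: 40

```text
time: 4.05
tool_pos: [635.0, 133.4, 55.8]
tcp_rot: [-179.9, 0.1, 179.0]
ft_force: [0.4, 0.6, -2.0]
finger_gap: 11.5
```

servo_tool:
  motion:
    - [0, 0, 6, 0, 0, 0, 0]
    - [0, 0, 6, 0, 0, 0, 0]
    - [0, 0, 6, 0, 0, 0, 0]
    - [0, 0, 6, 0, 0, 0, 0]
    - [0, 0, 6, 0, 0, 0, 0]
    - [0, 0, 6, 0, 0, 0, 0]
    - [0, 0, 6, 0, 0, 0, 0]
    - [0, 0, 4, 0, 0, 0, 0]

```text
time: 4.85
tool_pos: [635.6, 183.3, 55.7]
tcp_rot: [-179.8, 0.1, 179.0]
ft_force: [-0.7, -4.6, -2.0]
finger_gap: 11.4
```

servo_tool:
  motion:
    - [0, 0, 4, 0, 0, 0, 0]
    - [0, 0, 4, 0, 0, 0, 0]
    - [0, 0, 3, 0, 0, 0, 0]
    - [0, 0, 2, 0, 0, 0, 0]

```text
time: 5.25
tool_pos: [635.8, 194.1, 55.8]
tcp_rot: [-179.6, 0.0, 179.0]
ft_force: [-0.9, -1.3, -2.3]
finger_gap: 11.6
```

servo_tool:
  motion:
    - [0, 0, 3, 0, 0, 0, 0]
    - [0, 0, 3, 0, 0, 0, 0]
    - [0, 0, 0, 0, 0, 0, 0]

```text
time: 5.55
tool_pos: [635.8, 195.0, 55.8]
tcp_rot: [-179.1, -0.1, 178.9]
ft_force: [-0.7, 4.1, -3.2]
finger_gap: 11.2
```

servo_tool:
  motion:
    - [34, 0, 0, 0, 0, 0, 0]
    - [34, 0, 0, 0, 0, 0, 0]
    - [34, 0, 0, 0, 0, 0, 0]
    - [34, 0, 0, -15, 0, 0, 0]
    - [34, 0, 0, -25, 0, 0, 0]
    - [34, 0, 0, -30, 0, 0, 0]
    - [34, -15, 0, -35, 0, 0, 0]
    - [34, 0, 0, -30, 0, 0, 0]
    - [34, 0, 0, -10, 0, 0, 0]
    - [34, 0, 0, 0, 0, 0, 0]

```text
time: 6.55
tool_pos: [651.8, 200.0, 213.4]
tcp_rot: [-179.3, 0.2, 179.0]
ft_force: [0.2, 0.6, 0.3]
finger_gap: 34.2
```

```bash
python3 - <<'E'
from h import *
import json
s=sense(); i=snapshot("wrist"); cv2.imwrite("pics/w2.png",i)
json.dump({k:list(s[k]) for k in("tool_pos","tcp_rot")},open("w2.json","w"))
plan([468.6,-164.1,200],72.75,16,85)
E
```

```text
from [651.6 200.  212.7] [-179.27    0.19  178.99] t 6.6 F [0.8 0.4 0.5] gap 34.0
[85, 11.0, -22.9, 1.0, -0.0, 0.001, 0.116]
[85, 8.3, -24.1, 1.0, -0.0, 0.001, 0.116]
[85, 5.5, -24.9, 1.0, -0.0, 0.001, 0.116]
[85, 2.6, -25.3, 1.0, -0.0, 0.001, 0.116]
[85, -0.4, -25.5, 1.0, -0.0, 0.001, 0.116]
[85, -3.3, -25.2, 1.0, -0.0, 0.001, 0.116]
[85, -6.2, -24.7, 1.0, -0.0, 0.001, 0.116]
[85, -9.0, -23.8, 1.0, -0.0, 0.001, 0.116]
[85, -11.7, -22.6, 1.0, -0.0, 0.001, 0.116]
[85, -14.3, -21.1, 1.0, -0.0, 0.001, 0.116]
[85, -16.6, -19.3, 0.9, -0.0, 0.001, 0.116]
[85, -18.7, -17.2, 0.9, -0.0, 0.001, 0.116]
[85, -20.6, -15.0, 0.9, -0.0, 0.001, 0.116]
[85, -22.2, -12.5, 0.9, -0.0, 0.001, 0.116]
[85, -23.5, -9.8, 0.8, -0.0, 0.001, 0.116]
[85, -24.5, -7.0, 0.8, -0.0, 0.001, 0.116]
```

View pics/w2.png

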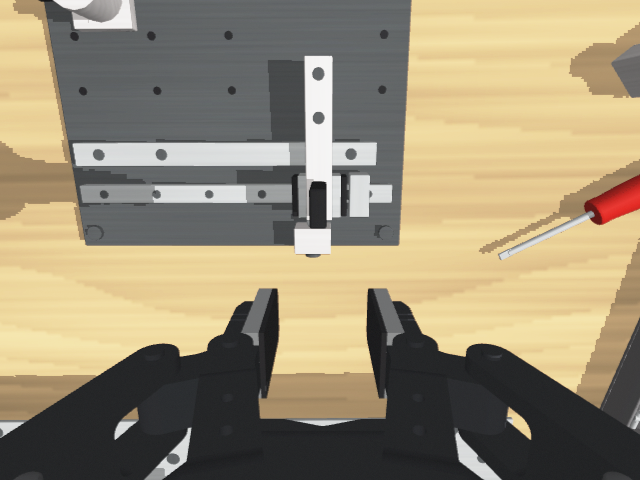

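The stop's carriage now touches the rail's end block at about (350,195), and the gripper is clear of it. Bar edges are at (306,57) and (332,57). I'll check that numerically.

```bash
python3 - <<'E'
from h import *
import json
s={k:np.array(v) for k,v in json.load(open("w2.json")).items()}; cam=wrist_cam(s)
P=[[110,140,15],[110,-140,15],[20,-120,33],[20,120,33],[38,-120,33],[38,120,33]]
U=np.array([[398,245],[86,244],[73,144],[377,142],[76,165],[377,164]],float)
q=fit(cam,P,U,[573,122,-.016])
c,n=np.cos(q[2]),np.sin(q[2])
for uv in([306,57],[332,57]):
  d=ray(cam,uv,49)[:2]-q[:2]; print("bar",c*d[0]+n*d[1],-n*d[0]+c*d[1], ray(cam,uv,49))
E
```

```text
pose [572.9 122.5] yaw -0.55 res px [[-1.3, -0.1], [-4.9, 2.4], [0.0, -0.9], [2.5, -1.5], [1.1, 1.3], [1.9, -0.0]]
bar -37.8109753154599 64.84193217393614 [535.67410495 187.70035786  49.        ]
bar -37.6210289968458 83.05059181957066 [536.0375855  205.90638015  49.        ]
```

servo_tool:
  motion:
    - [85, 11, -23, 1, 0, 0.001, 0.116]
    - [85, 8, -24, 1, 0, 0.001, 0.116]
    - [85, 6, -25, 1, 0, 0.001, 0.116]
    - [85, 3, -25, 1, 0, 0.001, 0.116]
    - [85, 0, -26, 1, 0, 0.001, 0.116]
    - [85, -3, -25, 1, 0, 0.001, 0.116]
    - [85, -6, -25, 1, 0, 0.001, 0.116]
    - [85, -9, -24, 1, 0, 0.001, 0.116]
    - [85, -12, -23, 1, 0, 0.001, 0.116]
    - [85, -14, -21, 1, 0, 0.001, 0.116]

```text
time: 7.6
tool_pos: [514.7, -29.7, 182.3]
tcp_rot: [-177.9, -0.4, 110.3]
ft_force: [-0.0, -0.6, -0.0]
finger_gap: 85.1
```

```bash
python3 -c "
from h import *
plan([468.6,-164.1,220],72.75,8,85)"
```

```text
from [514.7 -29.7 182.3] [-177.89   -0.36  110.31] t 7.6 F [-0.  -0.6 -0. ] gap 85.1
[85, -13.7, -11.4, -4.4, -0.005, 0.001, 0.082]
[85, -14.6, -10.2, -4.4, -0.005, 0.001, 0.082]
[85, -15.4, -9.0, -4.5, -0.005, 0.001, 0.082]
[85, -16.1, -7.7, -4.6, -0.005, 0.001, 0.082]
[85, -16.6, -6.3, -4.6, -0.005, 0.001, 0.082]
[85, -17.1, -4.9, -4.6, -0.005, 0.001, 0.082]
[85, -17.4, -3.5, -4.7, -0.005, 0.001, 0.082]
[85, -17.7, -2.0, -4.7, -0.005, 0.001, 0.082]
```

servo_tool:
  motion:
    - [85, -14, -11, -5, -0.005, 0.001, 0.082]
    - [85, -15, -10, -5, -0.005, 0.001, 0.082]
    - [85, -15, -9, -5, -0.005, 0.001, 0.082]
    - [85, -16, -8, -5, -0.005, 0.001, 0.082]
    - [85, -17, -6, -5, -0.005, 0.001, 0.082]
    - [85, -17, -5, -5, -0.005, 0.001, 0.082]
    - [85, -17, -3, -5, -0.005, 0.001, 0.082]
    - [85, -18, -2, -5, -0.005, 0.001, 0.06]
    - [85, 0, 0, 0, 0, 0, 0]
    - [85, 0, 0, 0, 0, 0, 0]

```text
time: 8.6
tool_pos: [451.4, -166.6, 201.3]
tcp_rot: [-178.2, -0.2, 72.1]
ft_force: [0.0, 0.1, -0.6]
finger_gap: 85.4
```

```bash
python3 - <<'E'
from h import *
import json
s=sense(); i=snapshot("wrist"); cv2.imwrite("pics/w3.png",i)
json.dump({k:list(s[k]) for k in("tool_pos","tcp_rot")},open("w3.json","w")); print(s["tool_pos"],s["tcp_rot"])
E
```

```text
[ 451.39722783 -166.61208389  201.34655058] [-178.17016019   -0.18304761   72.07737071]
```

View pics/w3.png

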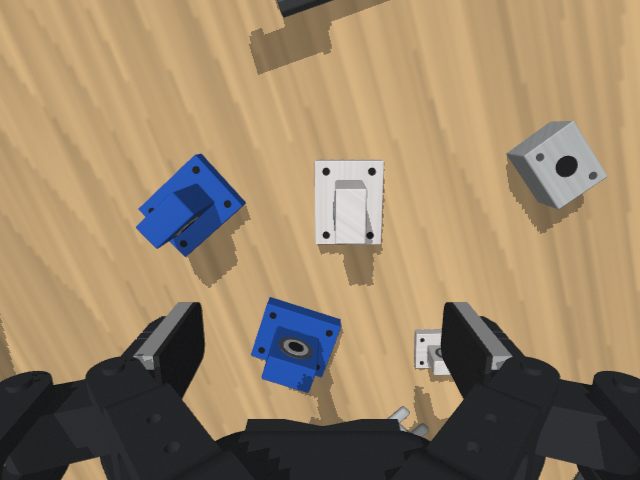

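The white block's foot corners are at (315,161), (384,161), (384,244) and (314,244). It's nearly square to the tool, and the finger space beside it is free.

```bash
python3 - <<'E'
from h import *
import json
s={k:np.array(v) for k,v in json.load(open("w3.json")).items()}; cam=wrist_cam(s)
# tool +y (image right) = block +x ; image down = tool -x
U=np.array([[315,161],[384,161],[384,244],[314,244]],float)
b=fit(cam,[[-28,35,16],[28,35,16],[28,-35,16],[-28,-35,16]],U,[468,-164,-.3])
for uv in ([334,189],[367,189],[367,243],[334,243]): print(ray(cam,uv,68).round(1))
plan([b[0],b[1],110],90+np.degrees(b[2]),6,60)
E
```

```text
pose [ 468.4 -164.6] yaw -17.39 res px [[-0.5, -0.3], [0.7, -0.8], [-1.9, 0.6], [1.7, 0.6]]
[ 462.6 -142.2   68. ]
[ 484.1 -149.    68. ]
[ 473.3 -185.9   68. ]
[ 451.  -178.9   68. ]
from [ 451.4 -166.5  201.3] [-178.15   -0.18   72.1 ] t 8.65 F [ 0.1  0.  -1.3] gap 84.8
[60, 1.1, 3.1, 15.1, -0.005, -0.001, -0.001]
[60, 1.1, 3.0, 15.1, -0.005, -0.001, -0.001]
[60, 1.1, 2.9, 15.2, -0.005, -0.001, -0.001]
[60, 1.1, 2.8, 15.2, -0.005, -0.001, -0.001]
[60, 1.1, 2.8, 15.2, -0.005, -0.001, -0.001]
[60, 1.1, 2.7, 15.2, -0.005, -0.001, -0.001]
```

servo_tool:
  motion:
    - [60, 1, 3, 15, -0.005, -0.001, -0.001]
    - [60, 1, 3, 15, -0.005, -0.001, -0.001]
    - [60, 1, 3, 15, -0.005, -0.001, -0.001]
    - [60, 1, 3, 15, -0.005, -0.001, -0.001]
    - [60, 1, 3, 15, -0.005, -0.001, -0.001]
    - [60, 1, 3, 15, -0.005, -0.001, -0.001]
    - [60, 0, 0, 0, 0, 0, 0]
    - [60, 0, 0, 0, 0, 0, 0]

```text
time: 9.45
tool_pos: [468.2, -156.9, 101.8]
tcp_rot: [-179.4, -0.0, 73.4]
ft_force: [0.0, -0.2, 0.5]
finger_gap: 60.0
```

```bash
python3 -c "
from h import *
plan([468,-164.3,25],72.6,8,60)"
```

```text
from [ 468.2 -156.9  101.8] [-1.7944e+02 -1.0000e-02  7.3420e+01] t 9.45 F [ 0.  -0.2  0.5] gap 60.0
[60, -0.9, 0.3, 9.6, -0.001, -0.0, 0.002]
[60, -0.9, 0.3, 9.6, -0.001, -0.0, 0.002]
[60, -0.9, 0.3, 9.6, -0.001, -0.0, 0.002]
[60, -0.9, 0.3, 9.6, -0.001, -0.0, 0.002]
[60, -0.9, 0.3, 9.6, -0.001, -0.0, 0.002]
[60, -0.9, 0.3, 9.6, -0.001, -0.0, 0.002]
[60, -0.9, 0.3, 9.6, -0.001, -0.0, 0.002]
[60, -0.9, 0.3, 9.6, -0.001, -0.0, 0.002]
```

servo_tool:
  motion:
    - [60, -1, 0, 10, -0.001, 0, 0.002]
    - [60, -1, 0, 10, -0.001, 0, 0.002]
    - [60, -1, 0, 10, -0.001, 0, 0.002]
    - [60, -1, 0, 10, -0.001, 0, 0.002]
    - [60, -1, 1, 10, -0.001, 0, 0.002]
    - [60, -1, 1, 9, -0.001, 0, 0.002]
    - [60, -1, 0, 9, -0.001, 0, 0.002]
    - [60, 0, 0, 6, 0, 0, 0]
    - [60, 0, 0, 0, 0, 0, 0]

```text
time: 10.35
tool_pos: [468.1, -164.7, 22.4]
tcp_rot: [-179.9, -0.0, 72.6]
ft_force: [0.5, 0.4, 0.4]
finger_gap: 59.9
```

```bash
python3 -c "
from h import *
plan([468,-164.3,25],72.6,1,60)"
```

```text
from [ 468.1 -164.7   22.4] [-179.94   -0.     72.6 ] t 10.35 F [0.5 0.4 0.4] gap 59.9
[60, 0.4, -0.2, -2.6, -0.001, -0.0, -0.0]
```

servo_tool:
  motion:
    - [0, 0, 0, -2, 0, 0, 0]
    - [0, 0, 0, 0, 0, 0, 0]
    - [0, 0, 0, 0, 0, 0, 0]
    - [0, 0, 0, 0, 0, 0, 0]
    - [0, 0, 0, 0, 0, 0, 0]
    - [0, 0, 0, 0, 0, 0, 0]
    - [0, 0, 0, 0, 0, 0, 0]
  force: 80

```text
time: 11.05
tool_pos: [468.4, -164.7, 25.3]
tcp_rot: [-180.0, 0.0, 72.6]
ft_force: [0.3, -0.1, -3.1]
finger_gap: 21.2
```

servo_tool:
  motion:
    - [0, 0, 0, -10, 0, 0, 0]
    - [0, 0, 0, -15, 0, 0, 0]
    - [0, 0, 0, -20, 0, 0, 0]
    - [0, 0, 0, -20, 0, 0, 0]
    - [0, 0, 0, -20, 0, 0, 0]
    - [0, 0, 0, -15, 0, 0, 0]
    - [0, 0, 0, -10, 0, 0, 0]
    - [0, 0, 0, 0, 0, 0, 0]

```text
time: 11.85
tool_pos: [467.7, -164.3, 143.0]
tcp_rot: [-179.9, -0.0, 72.6]
ft_force: [0.5, -0.7, -3.2]
finger_gap: 21.1
```

```bash
python3 -c "
from h import *
plan([548,128,150],89.1,16,0)"
```

```text
from [ 467.7 -164.3  143. ] [-1.7993e+02 -1.0000e-02  7.2610e+01] t 11.85 F [ 0.5 -0.7 -3.2] gap 21.1
[0, 18.9, -0.7, -0.4, -0.0, -0.0, -0.018]
[0, 18.9, -0.3, -0.4, -0.0, -0.0, -0.018]
[0, 18.9, 0.0, -0.4, -0.0, -0.0, -0.018]
[0, 18.9, 0.4, -0.4, -0.0, -0.0, -0.018]
[0, 18.9, 0.7, -0.4, -0.0, -0.0, -0.018]
[0, 18.9, 1.0, -0.4, -0.0, -0.0, -0.018]
[0, 18.9, 1.4, -0.4, -0.0, -0.0, -0.018]
[0, 18.9, 1.7, -0.4, -0.0, -0.0, -0.018]
[0, 18.8, 2.1, -0.4, -0.0, -0.0, -0.018]
[0, 18.8, 2.4, -0.4, -0.0, -0.0, -0.018]
[0, 18.7, 2.7, -0.4, -0.0, -0.0, -0.018]
[0, 18.7, 3.1, -0.4, -0.0, -0.0, -0.018]
[0, 18.6, 3.4, -0.4, -0.0, -0.0, -0.018]
[0, 18.6, 3.7, -0.4, -0.0, -0.0, -0.018]
[0, 18.5, 4.1, -0.4, -0.0, -0.0, -0.018]
[0, 18.4, 4.4, -0.4, -0.0, -0.0, -0.018]
```

servo_tool:
  motion:
    - [0, 19, -1, -1, 0, 0, -0.018]
    - [0, 19, 0, -1, 0, 0, -0.018]
    - [0, 19, 0, -1, 0, 0, -0.018]
    - [0, 19, 0, -1, 0, 0, -0.018]
    - [0, 19, 1, -1, 0, 0, -0.018]
    - [0, 19, 1, -1, 0, 0, -0.018]
    - [0, 19, 1, -1, 0, 0, -0.018]
    - [0, 19, 2, -1, 0, 0, -0.018]
    - [0, 19, 2, -1, 0, 0, -0.018]
    - [0, 15, 2, -1, 0, 0, -0.018]

```text
time: 12.85
tool_pos: [513.0, 21.2, 145.0]
tcp_rot: [-179.3, -0.0, 83.1]
ft_force: [-0.5, -0.2, -2.1]
finger_gap: 21.2
```

```bash
python3 -c "
from h import *
plan([548,128,140],89.1,8,0)"
```

```text
from [513.   21.2 145. ] [-1.7927e+02 -1.0000e-02  8.3080e+01] t 12.85 F [-0.5 -0.2 -2.1] gap 21.2
[0, 13.8, 2.7, 0.6, -0.002, -0.0, -0.013]
[0, 13.7, 2.9, 0.6, -0.002, -0.0, -0.013]
[0, 13.7, 3.1, 0.6, -0.002, -0.0, -0.013]
[0, 13.7, 3.3, 0.6, -0.002, -0.0, -0.013]
[0, 13.6, 3.5, 0.6, -0.002, -0.0, -0.013]
[0, 13.6, 3.6, 0.6, -0.002, -0.0, -0.013]
[0, 13.5, 3.8, 0.6, -0.002, -0.0, -0.013]
[0, 13.5, 4.0, 0.6, -0.002, -0.0, -0.013]
```

servo_tool:
  motion:
    - [0, 14, 3, 0, -0.002, 0, -0.013]
    - [0, 14, 3, 0, -0.002, 0, -0.013]
    - [0, 14, 3, 0, -0.002, 0, -0.013]
    - [0, 14, 3, 0, -0.002, 0, -0.013]
    - [0, 13, 3, 0, -0.002, 0, -0.013]
    - [0, 12, 4, 0, -0.002, 0, -0.013]
    - [0, 10, 4, 0, -0.001, 0, -0.013]
    - [0, 5, 4, 0, 0, 0, -0.013]
    - [0, 0, 0, 0, 0, 0, 0]
    - [0, 0, 0, 0, 0, 0, 0]

```text
time: 13.85
tool_pos: [549.1, 123.8, 142.1]
tcp_rot: [-179.9, -0.0, 89.6]
ft_force: [0.1, 0.2, -3.1]
finger_gap: 21.3
```

```bash
python3 - <<'E'
from h import *
i=snapshot("wrist"); cv2.imwrite("pics/w4.png",i)
plan([548,128,45],89.1,8,0)
E
```

```text
from [549.1 123.7 142.1] [-1.7986e+02 -3.0000e-02  8.9620e+01] t 13.9 F [-0.6  0.6 -3.9] gap 21.1
[0, 0.5, -0.1, 12.1, -0.0, -0.0, 0.001]
[0, 0.5, -0.1, 12.1, -0.0, -0.0, 0.001]
[0, 0.5, -0.1, 12.1, -0.0, -0.0, 0.001]
[0, 0.5, -0.1, 12.1, -0.0, -0.0, 0.001]
[0, 0.5, -0.1, 12.1, -0.0, -0.0, 0.001]
[0, 0.5, -0.1, 12.1, -0.0, -0.0, 0.001]
[0, 0.5, -0.1, 12.1, -0.0, -0.0, 0.001]
[0, 0.5, -0.1, 12.1, -0.0, -0.0, 0.001]
```

View pics/w4.png

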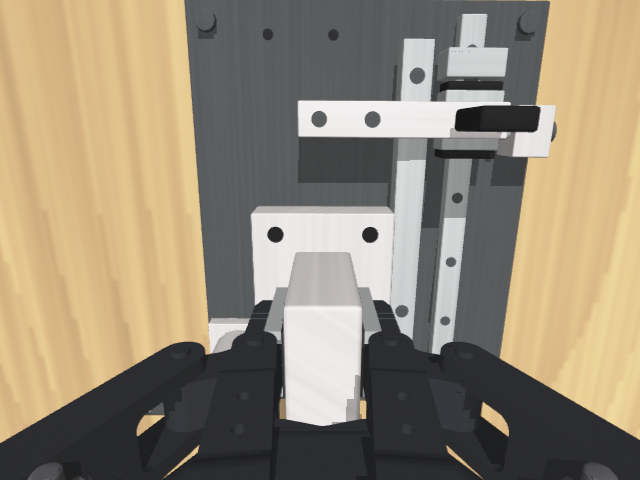

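The block is held square and sits in front of the fence. The stop is home at the rail's end (row ~120), clear ahead of the block. Descending now.

servo_tool:
  motion:
    - [0, 0.5, 0, 13, 0, 0, 0.001]
    - [0, 0.5, 0, 13, 0, 0, 0.001]
    - [0, 0.5, 0, 13, 0, 0, 0.001]
    - [0, 0.5, 0, 13, 0, 0, 0.001]
    - [0, 0.5, 0, 13, 0, 0, 0.001]
    - [0, 0.5, 0, 12, 0, 0, 0.001]
    - [0, 0, 0, 8, 0, 0, 0.001]
    - [0, 0, 0, 3, 0, 0, 0.001]
    - [0, 0, 0, 0, 0, 0, 0]

```text
time: 14.8
tool_pos: [546.4, 125.0, 43.4]
tcp_rot: [-179.6, 0.0, 89.0]
ft_force: [0.6, 0.5, -3.0]
finger_gap: 21.3
```

```bash
python3 -c "
from h import *
plan([548,128,42],89.07,2,0)"
```

```text
from [546.4 125.   43.4] [-1.7959e+02  3.0000e-02  8.8970e+01] t 14.8 F [ 0.6  0.5 -3. ] gap 21.3
[0, 1.5, 0.8, 0.7, -0.004, 0.0, -0.001]
[0, 1.5, 0.8, 0.7, -0.004, 0.0, -0.001]
```

servo_tool:
  motion:
    - [0, 0, 0, 1, -0.004, 0, 0.001]
    - [0, 0, 0, 1, -0.003, 0, 0]
    - [0, 0, 0, 1, 0, 0, 0]
    - [0, 0, 0, 1, 0, 0, 0]

```text
time: 15.2
tool_pos: [548.2, 125.2, 41.5]
tcp_rot: [179.7, 0.0, 88.9]
ft_force: [0.0, -0.7, -2.5]
finger_gap: 21.4
```

servo_tool:
  motion:
    - [0, 0, 0, 1, 0.003, 0, 0]
    - [0, 0, 0, 1, 0, 0, 0]
    - [0, 0, 0, 1, 0, 0, 0]

```text
time: 15.5
tool_pos: [549.2, 125.3, 40.2]
tcp_rot: [179.8, -0.0, 88.9]
ft_force: [-5.6, -1.4, 11.5]
finger_gap: 21.1
```

servo_tool:
  motion:
    - [0, 2.5, 1, 0, 0, 0, 0]
    - [0, 3, 2, 0, 0, 0, 0]
    - [0, 3, 2, 0, 0, 0, 0]
    - [0, 3, 2, 0, 0, 0, 0]
    - [0, 2, 2, 0, 0, 0, 0]

```text
time: 16.0
tool_pos: [559.2, 139.5, 40.2]
tcp_rot: [179.8, -0.0, 88.9]
ft_force: [-0.7, -0.5, 0.2]
finger_gap: 21.5
```

servo_tool:
  motion:
    - [0, 1, 2, 0.5, 0, 0, 0.001]
    - [0, 1, 2, 0.5, 0, 0, 0]
    - [0, 1, 1, 0.5, 0, 0, 0]
    - [0, 1, 1, 0.5, 0, 0, 0]

```text
time: 16.4
tool_pos: [566.5, 143.7, 40.1]
tcp_rot: [179.8, 0.0, 88.9]
ft_force: [-12.0, -7.0, 14.8]
finger_gap: 21.0
```

servo_tool:
  motion:
    - [0, 2, 0.5, 0.3, 0, 0, 0]
    - [0, 2, 0.5, 0.3, 0, 0, 0]
    - [0, 2, 0.7, 0.3, 0, 0, 0]

```text
time: 16.7
tool_pos: [566.6, 146.1, 40.4]
tcp_rot: [-179.9, 0.4, 88.9]
ft_force: [-9.8, -8.7, 11.4]
finger_gap: 20.9
```

servo_tool:
  motion:
    - [0, 2, 0.5, 0, 0, 0, 0]
    - [0, 2, 0.6, 0, 0, 0, 0]

```text
time: 16.9
tool_pos: [566.6, 148.1, 40.6]
tcp_rot: [-179.7, 0.6, 88.8]
ft_force: [-6.4, -6.2, 6.8]
finger_gap: 21.3
```

servo_tool:
  motion:
    - [0, 2, 0.8, 0.3, 0, -0.003, 0.002]
    - [0, 2, 0.8, 0.3, 0, -0.003, 0.002]
    - [0, 1.5, 0.8, 0.3, 0, 0, 0]

```text
time: 17.2
tool_pos: [566.6, 149.1, 41.1]
tcp_rot: [-179.3, 1.4, 88.6]
ft_force: [-9.0, -8.3, 10.9]
finger_gap: 21.3
```

servo_tool:
  motion:
    - [0, 0.3, 0.3, 0.3, -0.006, 0.012, -0.004]
    - [0, 0.3, 0.3, 0.4, -0.006, 0.012, -0.004]
    - [0, 0.4, 0.4, 0.4, -0.002, 0.004, -0.002]

```text
time: 17.5
tool_pos: [566.6, 149.1, 40.1]
tcp_rot: [-180.0, -0.2, 89.2]
ft_force: [-9.7, -3.3, 12.3]
finger_gap: 21.2
```

```bash
python3 -c "
from h import *
plan([566.6,149,40.2],89.07,1,0); print(sense()['wrist_torque'])"
```

```text
from [566.6 149.1  40.1] [-180.     -0.18   89.16] t 17.5 F [-9.7 -3.3 12.3] gap 21.2
[0, -0.1, -0.0, -0.1, -0.0, -0.003, 0.001]
[-0.73474059  1.44161721 -0.03914006]
```

servo_tool:
  motion:
    - [0, 1.0, 0.9, 0.4, 0, 0.004, 0]
    - [0, 1.0, 0.9, 0.5, 0, 0.004, 0]

```text
time: 17.7
tool_pos: [566.8, 149.2, 40.3]
tcp_rot: [-179.8, -0.5, 89.2]
ft_force: [-11.9, -7.0, 14.4]
finger_gap: 21.1
```

```bash
python3 -c "
from h import *
plan([566.6,149,40.2],89.07,1,0); print(sense()['wrist_torque'])"
```

```text
from [566.8 149.2  40.3] [-179.78   -0.49   89.17] t 17.7 F [-11.9  -7.   14.4] gap 21.1
[0, -0.2, -0.1, 0.1, -0.004, -0.009, 0.002]
[-1.62997743  1.82496     0.03921411]
```

servo_tool:
  motion:
    - [0, 1.6, 0.9, 0.5, -0.003, -0.005, 0.001]
    - [0, 1.6, 0.9, 0.5, -0.001, 0, 0.001]

```text
time: 17.9
tool_pos: [566.7, 149.4, 40.3]
tcp_rot: [-179.8, 0.0, 89.0]
ft_force: [-11.7, -8.7, 14.3]
finger_gap: 21.1
```

```bash
python3 - <<'E'
from h import *
i=snapshot("wrist"); cv2.imwrite("pics/w5.png",i)
plan([566.6,149,40.2],89.07,1,0); print(sense()['wrist_torque'])
for k in range(6): snapshot("side"); s=sense(); print(s["tool_pos"].round(2),s["tcp_rot"].round(2),s["ft_force"].round(1))
E
```

```text
from [566.8 149.4  40.3] [-1.7975e+02  5.0000e-02  8.9050e+01] t 17.95 F [-11.3  -9.7  14.6] gap 20.8
[0, -0.4, -0.2, 0.1, -0.004, 0.001, -0.0]
[-1.50775257  1.82459626  0.16139156]
[566.75 149.41  40.28] [-1.7975e+02  4.0000e-02  8.9050e+01] [-12.   -8.8  13.5]
[566.77 149.4   40.3 ] [-1.7975e+02  3.0000e-02  8.9050e+01] [-12.8  -9.6  14.4]
[566.73 149.39  40.28] [-1.7975e+02  3.0000e-02  8.9050e+01] [-12.6  -9.6  14.9]
[566.76 149.41  40.3 ] [-1.7975e+02  3.0000e-02  8.9050e+01] [-11.5  -9.4  13.6]
[566.73 149.41  40.26] [-1.7975e+02  3.0000e-02  8.9050e+01] [-12.   -8.7  13.3]
[566.75 149.43  40.28] [-1.7975e+02  3.0000e-02  8.9050e+01] [-11.2  -8.4  13.8]
```

View pics/w5.png

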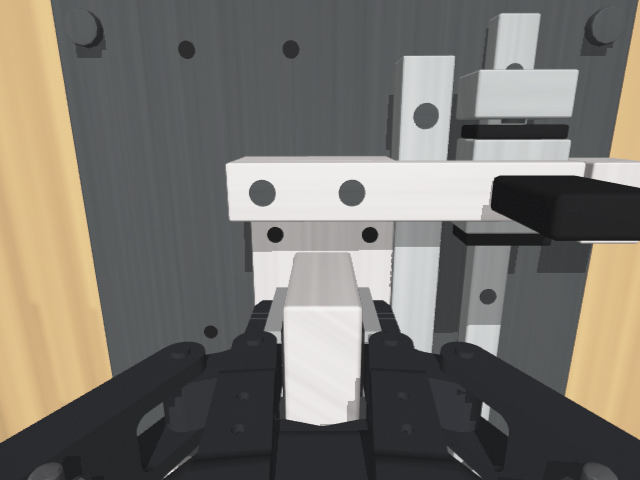

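The block's foot meets the stop bar at rows 220–250 and the fence at column ~392. Pressing further no longer moves it. I'll add slightly more push in y for margin.

servo_tool:
  motion:
    - [0, 2.3, 1.0, 0.5, -0.003, 0.003, 0]
    - [0, 2.3, 1.0, 0.5, -0.003, 0.003, 0]

```text
time: 18.45
tool_pos: [566.7, 150.2, 40.2]
tcp_rot: [-179.8, 0.0, 89.0]
ft_force: [-13.3, -13.6, 14.8]
finger_gap: 20.8
```

```bash
python3 - <<'E'
from h import *
for k in range(12): snapshot("side"); s=sense(); k%3==2 and print(s["tool_pos"].round(2),s["tcp_rot"].round(2),s["ft_force"].round(1),s["wrist_torque"].round(2))
E
```

```text
[566.74 150.19  40.26] [-179.8     0.     89.04] [-12.7 -12.2  15. ] [-1.9   1.95  0.21]
[566.73 150.21  40.26] [-179.8     0.     89.04] [-12.2 -11.8  15.3] [-1.9   1.96  0.21]
[566.74 150.2   40.24] [-179.8     0.     89.03] [-11.9 -11.7  15.1] [-1.85  1.99  0.22]
[566.73 150.22  40.24] [-179.8    -0.     89.03] [-12.5 -12.1  14.8] [-1.89  1.95  0.21]
```

```bash
python3 - <<'E'
from h import *
i=snapshot("wrist"); cv2.imwrite("pics/w6.png",i)
a=cv2.imread("pics/w4.png",0);g5=cv2.imread("pics/w5.png",0);g6=cv2.cvtColor(i,cv2.COLOR_BGR2GRAY)
def tr(x,y,h,w,src,dst):
    r=cv2.matchTemplate(dst[y-8:y+h+8,x-8:x+w+8],src[y:y+h,x:x+w],cv2.TM_CCOEFF_NORMED)
    _,v,_,m=cv2.minMaxLoc(r); 
    py=r[max(m[1]-1,0):m[1]+2,m[0]]; px=r[m[1],max(m[0]-1,0):m[0]+2]
    sub=lambda p:0.5*(p[0]-p[2])/(p[0]-2*p[1]+p[2]) if len(p)==3 else 0
    return round(m[0]-8+sub(px),2),round(m[1]-8+sub(py),2),round(v,3)
for n,bx in {"holeL":(263,224,22,25),"holeR":(358,224,22,25),"topedge":(283,290,30,80),"body back":(290,246,15,70)}.items():
    print(n,"w4->w5",tr(*bx,a,g5),"w4->w6",tr(*bx,a,g6))
print("bar w5->w6",tr(225,155,70,120,g5,g6),"carriage/endblock",tr(455,65,55,125,g5,g6), "plate hole",tr(175,38,24,24,g5,g6))
v=np.hstack([cv2.imread("pics/w5.png")[120:330,215:600],i[120:330,215:600]]); cv2.imwrite("pics/cmp.png",v)
E
```

```text
holeL w4->w5 (np.float32(-0.16), np.float32(0.15), 0.992) w4->w6 (np.float32(-0.21), np.float32(0.25), 0.988)
holeR w4->w5 (np.float32(-0.19), np.float32(0.07), 0.993) w4->w6 (np.float32(-0.24), np.float32(0.16), 0.989)
topedge w4->w5 (np.float32(-0.18), np.float32(0.25), 0.994) w4->w6 (np.float32(-0.18), np.float32(0.21), 0.994)
body back w4->w5 (np.float32(-0.35), np.float32(4.73), 0.54) w4->w6 (np.float32(-1.47), np.float32(7.0), 0.385)
bar w5->w6 (np.float32(0.09), np.float32(2.23), 0.991) carriage/endblock (np.float32(-0.46), np.float32(2.38), 0.987) plate hole (np.float32(0.08), np.float32(2.37), 0.983)
```

View pics/cmp.png

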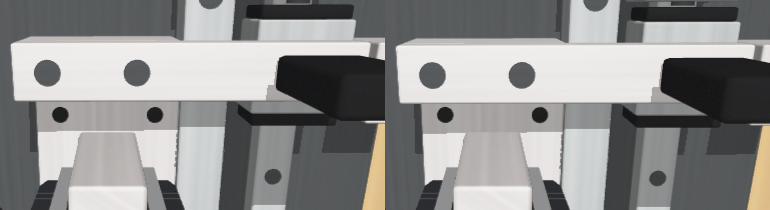

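```bash
python3 - <<'E'
from h import *
g=cv2.imread("pics/w4.png",0).astype(int); print("w4 col 320",g[200:222,320].tolist())
s=dict(tool_pos=np.array([549.1,123.7,142.1]),tcp_rot=np.array([-179.86,-.03,89.62])); cam=wrist_cam(s)
for v in(206.5,212.5): 
  for z in (142.1-25.3+.0,142.1-25.3+16): print(v,z,(ray(cam,(320,v),z)-s["tool_pos"]).round(2))
s=sense(); cam=wrist_cam(s); h=cv2.imread("pics/w6.png",0).astype(int); print("w6 col 320",h[214:232,320].tolist(), "top", h[156:172,320].tolist())
for v in(221,222,223): print(v,(ray(cam,(320,v),49)-s["tool_pos"]).round(2))
for v in(163,164,165): print(v,(ray(cam,(320,v),49)-s["tool_pos"]).round(2))
E
```

```text
w4 col 320 [92, 92, 91, 92, 92, 98, 155, 180, 178, 181, 187, 180, 184, 210, 239, 236, 232, 232, 233, 232, 232, 232]
206.5 116.8 [ -1.75  35.03 -25.3 ]
206.5 132.8 [-1.6  38.09 -9.3 ]
212.5 116.8 [ -1.77  32.46 -25.3 ]
212.5 132.8 [-1.62 35.77 -9.3 ]
w6 col 320 [230, 231, 231, 231, 231, 230, 231, 230, 193, 146, 164, 164, 165, 165, 164, 164, 164, 164] top [91, 95, 139, 184, 182, 184, 185, 185, 193, 221, 241, 239, 238, 237, 237, 237]
221 [-1.09 36.59  8.75]
222 [-1.09 36.24  8.75]
223 [-1.1  35.9   8.75]
163 [-0.72 55.9   8.75]
164 [-0.73 55.58  8.75]
165 [-0.73 55.26  8.75]
```

The images show the block moved in y with the last push, so contact with the bar wasn't certain. I'll ease the down and fence pressure to cut friction, then push in y until it stops.

servo_tool:
  motion:
    - [0, 1.5, 0.1, 0, -0.002, 0.003, 0]
    - [0, 1.5, 0.3, 0.2, -0.001, 0.003, 0]

```text
time: 19.3
tool_pos: [566.7, 150.2, 40.2]
tcp_rot: [-179.9, -0.1, 89.0]
ft_force: [-6.6, -7.8, 9.4]
finger_gap: 21.2
```

servo_tool:
  motion:
    - [0, 1.5, 0.3, 0.2, 0, 0.003, 0]
    - [0, 1.5, 0.3, 0.2, 0, 0.003, 0]

```text
time: 19.5
tool_pos: [566.7, 150.3, 40.2]
tcp_rot: [-179.8, -0.2, 89.0]
ft_force: [-6.4, -8.3, 7.5]
finger_gap: 21.1
```

servo_tool:
  motion:
    - [0, 2, 0.3, 0.2, 0, 0.003, 0]
    - [0, 2, 0.3, 0.2, 0, 0.003, 0]

```text
time: 19.7
tool_pos: [566.7, 150.3, 40.3]
tcp_rot: [-179.7, -0.3, 89.0]
ft_force: [-7.5, -10.8, 8.5]
finger_gap: 21.3
```

servo_tool:
  motion:
    - [0, 2.3, 0.8, 0.4, -0.003, -0.003, 0]
    - [0, 2.3, 0.8, 0.4, -0.002, 0, 0]

```text
time: 19.9
tool_pos: [566.8, 150.3, 40.4]
tcp_rot: [-179.7, 0.3, 89.0]
ft_force: [-11.6, -13.8, 14.1]
finger_gap: 21.3
```

```bash
python3 - <<'E'
from h import *
for k in range(12): snapshot("side"); s=sense(); k%4==3 and print(s["tool_pos"].round(2),s["tcp_rot"].round(2),s["ft_force"].round(1),s["wrist_torque"].round(2))
E
```

```text
[566.77 150.34  40.37] [-179.74    0.29   89.01] [-12.5 -12.2  13.8] [-1.97  1.76  0.3 ]
[566.77 150.34  40.36] [-179.74    0.28   89.01] [-10.1 -12.3  14.5] [-2.01  1.8   0.35]
[566.79 150.32  40.4 ] [-179.75    0.28   89.01] [-10.5 -12.2  13.9] [-1.9   1.74  0.34]
```

```bash
python3 -c "
from bench import *
print(hand_in()); s=sense(); print(s['time'],s['tool_pos'],s['ft_force'],s['finger_gap'])"
```

```text
the job is handed in; nothing more can be done
None
the job is handed in; nothing more can be done
```

I slid the end stop home behind its plunger and released it. Then I set the larger white bearing block on the plate, pressed it into the corner, and handed the job in while still gripping and pressing it. Hand-in gave no verdict, and no state could be read afterwards.

- **End stop:** I moved it about 61.5 mm until it stopped at the hard end. A picture after release shows its carriage against the rail's end block.
- **Pressing force:** Over the last 0.6 s before hand-in the wrist read about 11 N towards the fence, 12 N towards the stop bar and 14 N down. Allowing for friction of about 0.2, I estimate at least 6 N on the bar and a little more on the fence.
- **Pose:** In that time the tool was still and within 0.3° of upright. Its yaw was about 0.1° from the fixture's. The opening was 21 mm on the 22 mm body.
- **Checks that disagreed:**
  - The first apparent contact with the bar was partly friction. A picture comparison showed the block moving another 0.8 mm, so I eased off and pushed again until it stopped under about 10 N.
  - The final y is about 2.4 mm beyond my camera estimate of the corner; x agrees to about 1 mm. The residuals of the camera fits were up to 6 px. I took the physical contact as the better reference.
- **Other things on the bench:** I didn't touch them as far as I can tell, but I took no final picture to check.

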